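Quarter-turn the spoke nipples of a suspension ring with a box key

TASK

With the square box key from its rest, never with bare fingers, tension the spoked ring: starting at the nipple beside the side port turn it one quarter turn clockwise seen from above, then turn the next nipple clockwise round the ring two quarter turns, and leave the third as it is. A nipple turns only while pressed down and must click back up in its new place; press gently, always under 25 N. Finally stand the key upright in its rest again.

Things in the scene. Friction and masses are not known exactly. Their poses are not given: they have to be found in the camera images.
- ring: aluminium ring lying flat, fixed: outer diameter 220 mm, inner 120 mm, 30 mm high, a small hub in the middle held by three thin spokes. Origin: centre of its underside; z up. A steel side port, 14 mm thick, sticks out along the ring's +x, to 140 mm from the centre. Three equal upright nipples on the rim, 85 mm from the centre: nipple 1 on +x (at the port), 2 at -120 deg, 3 at +120 deg.
- foot_1 (a point): point on the rim's top face (30 mm up) on the upright axis of nipple 1, the one at the port; does not move with the nipple. Its x points radially outward from the ring's centre. A nipple is an 18 mm square steel head (top 2 mm narrowed to 15 mm) standing 24 mm out of a round 40 mm housing; at the start two of its flats are square to that x.
- foot_2 (a point): the same under nipple 2, the next one clockwise seen from above. The housings are screwed in to unequal depths that are not reported: the top of a head stands anywhere from 60 to 74 mm above the table, to be found by touch.
- foot_3 (a point): the same under nipple 3, which is to be left alone.
- nipple_1 (a joint): angle of nipple 1, rad; 0 at the start, grows clockwise seen from above; 1.571 is one quarter turn. Each head is sprung: it gives from 3 N and goes down 7 mm to a hard stop at 10 N. A hidden catch lets it turn only while pressed down over about 3.5 mm (6.5 N); let up, it springs back and the catch drops in at each quarter turn.
- nipple_2 (a joint): angle of nipple 2, rad; 0 at the start, grows clockwise seen from above; 3.142 is two quarter turns. In the catch a nipple has about 0.1 rad of play each way; pressed down it turns with a friction of about 0.05 N m.
- nipple_3 (a joint): angle of nipple 3, rad; 0 at the start, grows clockwise seen from above; to be left alone.
- key: box key, 0.16 kg, 89 mm tall, loose, standing socket down in its rest. Origin: centre of its open lower end; z up. Lower 21 mm: dark steel box 28 mm square; its socket is 19.6 mm square along the key's x and y, 13 mm deep, flared at the mouth: 0.8 mm play each side, 0.1 rad in turning. Then a 16 mm round neck; from 39 to 89 mm up a flat black handle, 14 mm thick in x, 32 mm wide in y.
- key_rest: grey open tray, fixed, 52 mm square outside, 40 mm inside, walls 16 mm high, floor 6 mm thick; origin: centre of its underside. The key stands on its floor.
There are look-alikes about, which are no part of the job. Of the things like the key, leave any that is white; of the rest the larger one is meant.

How it is judged:
By the outcome, as a careful person would: the job done as asked, in the order asked, and still so for the second after the job is handed in, with the robot touching nothing.
It also fails if it takes over 72 s, if anything falls off the work surface, if the arm or the gripper's body presses on something with over 40 N, if the wrist force passes 120 N, or if a joint passes its speed limit or range.

ROBOT

A 6-joint arm with a two-finger parallel gripper is mounted at the origin on a cart in front of the work surface, level with it; the furniture and walls round the work are solid. World frame = base frame: x ahead of the robot, y to its left, z up, the work surface at z = 0. Lengths are in m, angles in rad, forces in N, time in s.
With the tool pointing down it reaches from about 0.3 to 0.75 m from the base axis. Payload 8.5 kg.
Tool frame: the origin (TCP) lies at the very end of the fingers, on their centre line; the grasp point (between the pads) lies manip.tcp_to_grasp behind it (manip.tcp_to_grasp is the distance from the TCP to the grasp point, in m); z points along the fingers, y is the line along which they close (so a half turn about z gives the same grasp; the last joint's range is limited). The gripper opens to 85 mm and grips with 20 to 120 N. Pads are 22 mm wide; open, the fingers measure 114 mm over their backs; the gripper's body (76 mm by 85 mm) begins 54 mm behind the grasp point. The pads swing forward as they close: fully open they stand 13 mm farther back than shut.
Start: joints at [-1.534, 0.381, 1.297, -0, 1.464, -0.215], TCP at [0.137, -0.533, 0.231] pointing down, gripper open.
Joint ranges: [-3.11, 3.11], [-0.89, 2.33], [0.22, 2.48], [-1.42, 4.56], [0.17, 2.85], [-2.88, 2.88]. Speed limits (rad/s): [2.39, 2.39, 3.14, 3.14, 3.14, 3.14].

INTERFACE

Orientations are given as [roll, pitch, yaw] about the fixed x, y, z axes, in that order (R = Rz(yaw) Ry(pitch) Rx(roll)).
In Python, from cell import manip, get_image gives the robot as it stands. The module is installed in compiled form; this text tells all that it offers.
- The arm moves only by the tool arm_command, never from a script. Its argument "rows" is a list that holds one entry, the list of rows, each a list of 7 numbers: the finger opening in cm, from 0 to 8.54, then the shift along the tool's x, y, z in cm, then the turn, a rotation vector about the tool's x, y, z in rad. In form: [[[fingers, x, y, z, ax, ay, az], ...]]. A call has 1 to 20 rows; each row shifts and turns the commanded pose from where the row before left it, along the tool's axes as they then stand; what a row does not reach is not made up. A row lasts 1/8 s, in which the tool goes at most 62.5 mm and 10.7 degrees, less where a joint would pass 70% of its speed; a pose out of reach is approached as far as the arm can. A call with a gripper value outside its range is refused whole. The fingers move at their own pace and stop on an object; "force" is the grip in N (left out, the last holds). Time passes only in rows, so rows that do not move let the fingers close. It gives the time, the measured TCP pose, the force, the opening and the grip force at its end, in the units of the state.
- manip.state(): the state, without advancing time (a new reading comes with each control period).
- get_image(name): name is "scene" or "top" or "wrist"; returns a dict with "color" (384x512x3 uint8, red, green, blue), "intrinsics" (3x3 intrinsics, pixels), "R" (3x3) and "t" (3): a world point X has camera coordinates R X + t; the wrist camera has in their place "hand_eye" (4x4, takes a point from camera to tool coordinates, whose origin is the TCP and whose axes are the flange's). Camera axes: x right, y down, z forward; pixel columns grow to the right and rows downward; lengths in m; the calibration is good to about 2 mm. A picture is of the moment at which its call begins: read the wrist's pose just before it. There is no depth.
- manip.close_job(): hands the job in; it is judged then, once.
The state is a dict: "t": time; "qpos": joint angles; "joint_velocities": joint speeds; "tau": joint torques, N m; "tool_pos": TCP position; "tool_rot": TCP orientation; "ft_force": force on the tool from outside, world axes, zero at the start; "moment": the same for the moment, N m; "width": finger opening in m; "grip_force": force on a finger pad.
Only numpy, scipy, OpenCV 4.12 (cv2) and the standard library are available. Lean on these libraries where they do the work, as an engineer would, in place of code of your own. Each camera call takes 0.05 s, during which the arm holds its last target. There are 200 camera calls.

## Working session

There is one attempt and no reset: what is moved stays moved. The work goes in short steps, Python scripts to look and compute and a tool call to move; the robot and the scene stay as the last step left them, time stands still between calls to the robot, and variables do not carry over. Pictures are saved under pics/ and viewed, at most 14 in all, crops included, and the job is handed in when it is done.

Besides the shell and the picture viewer there is one more tool, called after ">>>" in YAML: its name, and indented under it one key for each argument. arm_command: Moves the arm, as the interface text tells. Its arguments: {"type":"object","properties":{"rows":{"type":"array"},"force":{"type":"number"}},"required":["rows"]}

```bash
mkdir -p pics; python3 - <<'E'
from cell import manip,get_image
import cv2,numpy as np,pickle
print(manip.state(), manip.tcp_to_grasp)
d={}
for n in("scene","top","wrist"):
    s=manip.state();g=get_image(n);d[n]=(g,s);cv2.imwrite(f"pics/{n}0.png",g["color"][:,:,::-1])
    print(n,{k:np.round(v,4).tolist() for k,v in g.items() if k!="color"})
pickle.dump(d,open("d0.pkl","wb"))
a=np.hstack([d["scene"][0]["color"],d["top"][0]["color"]])
E
```

```text
{'t': 0.0, 'qpos': array([-1.53430502e+00,  3.81209678e-01,  1.29829993e+00, -1.27797211e-05,
        1.46360947e+00, -2.15304645e-01]), 'joint_velocities': array([-0.00230367,  0.00069612, -0.00038857,  0.00063796,  0.00176895,
       -0.00179138]), 'tau': array([ 3.04047480e-04, -4.48465204e+01, -2.31281036e+01, -2.16892945e-04,
        4.77470137e-03,  1.44018077e-06]), 'tool_pos': array([ 0.13700945, -0.53234104,  0.23069123]), 'tool_rot': array([-3.14009876e+00, -3.13701812e-04,  2.51797098e-01]), 'ft_force': array([0.54340588, 0.01026419, 0.21786947]), 'moment': array([-0.05071524, -0.04531642,  0.02519125]), 'grip_force': 0.0, 'width': 0.08515248334654335} 0.0187
scene {'intrinsics': [[434.3445, 0.0, 256.1173], [0.0, 434.3445, 196.8769], [0.0, 0.0, 1.0]], 'R': [[-0.7886, -0.6145, 0.0204], [-0.3757, 0.4554, -0.8071], [0.4867, -0.6442, -0.59]], 't': [0.3811, 0.2842, 0.8027]}
top {'intrinsics': [[467.0101, 0.0, 262.033], [0.0, 467.0101, 191.5139], [0.0, 0.0, 1.0]], 'R': [[0.0122, -0.9999, -0.0092], [-0.9927, -0.011, -0.1204], [0.1202, 0.0106, -0.9927]], 't': [-0.0623, 0.5411, 0.983]}
wrist {'intrinsics': [[343.1004, 0.0, 254.3257], [0.0, 343.1004, 196.4612], [0.0, 0.0, 1.0]], 'hand_eye': [[-0.0011, -0.9493, -0.3144, 0.0799], [1.0, -0.0013, 0.0005, -0.0009], [-0.0009, -0.3144, 0.9493, -0.1423], [0.0, 0.0, 0.0, 1.0]]}
```

View pics/scene0.png

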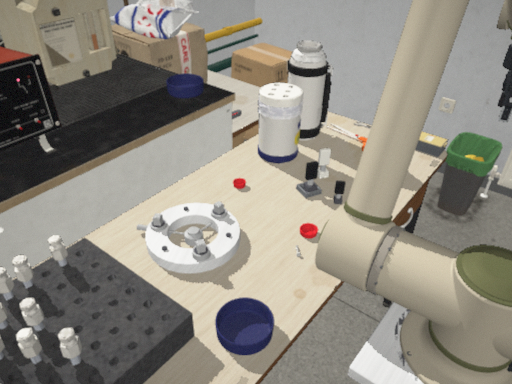

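View pics/top0.png

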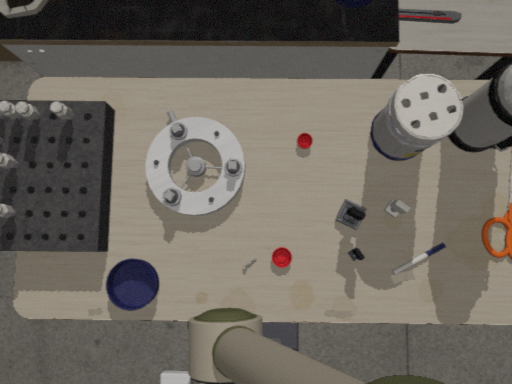

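The black key in the grey tray is at top (352,213) and scene (310,185). The look-alikes are a white one at top (397,208), scene (324,163), and a small black one at top (357,254), scene (339,192). The larger non-white one is the one in the tray, so I'll confirm that in a crop.

```bash
python3 - <<'E'
import pickle,cv2,numpy as np
d=pickle.load(open("d0.pkl","rb"))
t=d["top"][0]["color"][:,:,::-1];s=d["scene"][0]["color"][:,:,::-1]
c=lambda im,x,y,w,h:cv2.resize(im[y:y+h,x:x+w],(400,300),interpolation=cv2.INTER_CUBIC)
cv2.imwrite("pics/crop1.png",np.vstack([np.hstack([c(t,320,180,100,75),c(s,285,140,80,60)]),np.hstack([c(t,135,105,120,90),c(s,130,190,120,90)])]))
E
```

```text
(no output)
```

View pics/crop1.png

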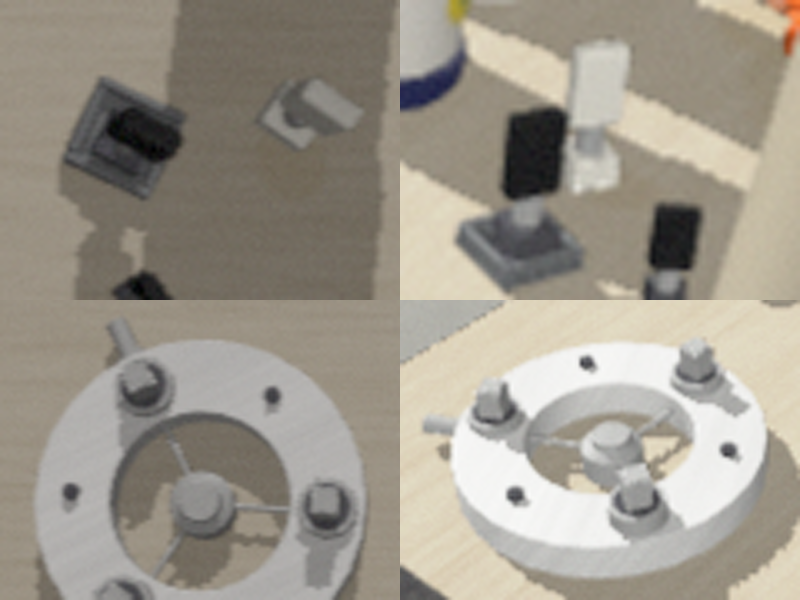

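Confirmed: the larger black key stands in the grey tray (crop upper left and right), with the white one and the small black one beside it. In the top view the port is at the upper left of the ring. That makes nipple 1 at the port, nipple 2 (next clockwise) at right, crop (325,505), and nipple 3 at lower left.

```bash
cat > h.py <<'E'
import numpy as np,cv2,pickle
from scipy.spatial.transform import Rotation as Ro
def cam(g,s=None):
    K=g["intrinsics"]
    if "R" in g: return K,np.array(g["R"]),np.array(g["t"])
    T=np.eye(4);T[:3,:3]=Ro.from_euler("xyz",s["tool_rot"]).as_matrix();T[:3,3]=s["tool_pos"]
    C=np.linalg.inv(T@g["hand_eye"]);return K,C[:3,:3],C[:3,3]
def ray(c,px):
    K,R,t=c;return -R.T@t,R.T@np.linalg.solve(K,[px[0],px[1],1])
def atz(c,px,z):
    o,d=ray(c,px);return o+d*(z-o[2])/d[2]
def tri(cs,pxs):
    A=np.zeros((3,3));b=np.zeros(3)
    for c,p in zip(cs,pxs):
        o,d=ray(c,p);d=d/np.linalg.norm(d);M=np.eye(3)-np.outer(d,d);A+=M;b+=M@o
    return np.linalg.solve(A,b)
def proj(c,X):
    K,R,t=c;p=K@(R@np.array(X,float)+t);return p[:2]/p[2]
def mv(s,pos,yaw):
    R=Ro.from_euler("xyz",s["tool_rot"]).as_matrix()
    d=R.T@(np.array(pos)-s["tool_pos"])*100
    w=(Ro.from_matrix(R).inv()*Ro.from_euler("xyz",[np.pi,0,yaw])).as_rotvec()
    print("shift cm",d.round(2),"rot",w.round(3),"n>=",int(np.ceil(max(np.linalg.norm(d)/6.25,np.linalg.norm(w)/.186))))
E
python3 - <<'E'
from h import *
d=pickle.load(open("d0.pkl","rb"))
ct=cam(d["top"][0]);cs=cam(d["scene"][0]);s=d["wrist"][1]
p=atz(ct,(351.5,214.5),.016);print("tray",p)
print("key top tri",tri([ct,cs],[(320+147/4,180+130/4),(285+138/5,140+112/5)]))
n=[(135+140/400*120,105+380/300*90-90),]
for nm,tp,sp in(("n1",(135+142*.3,105+(378-300)*.3),(130+(490-400)*.3,190+(385-300)*.3)),("n2",(135+325*.3,105+198*.3),(130+297*.3,190+47*.3))): print(nm,tri([ct,cs],[tp,sp]))
mv(s,[p[0],p[1],.21],s["tool_rot"][2])
E
```

```text
tray [ 0.49520776 -0.25264823  0.016     ]
key top tri [ 0.49251877 -0.24957674  0.09497195]
n1 [0.67579765 0.1290888  0.0559126 ]
n2 [0.59521438 0.00667759 0.05745381]
shift cm [ 41.66 -18.17   2.11] rot [-0.001 -0.     0.   ] n>= 8
```

>>> arm_command:
  rows:
    - [[8.5,4.17,-1.82,0.2,0,0,0],[8.5,4.17,-1.82,0.2,0,0,0],[8.5,4.17,-1.82,0.2,0,0,0],[8.5,4.17,-1.82,0.2,0,0,0],[8.5,4.17,-1.82,0.2,0,0,0],[8.5,4.17,-1.82,0.2,0,0,0],[8.5,4.17,-1.82,0.2,0,0,0],[8.5,4.17,-1.82,0.2,0,0,0],[8.5,4.17,-1.82,0.2,0,0,0],[8.5,4.17,-1.82,0.2,0,0,0],[8.5,0,0,0,0,0,0],[8.5,0,0,0,0,0,0]]

```text
t: 1.65
tool_pos: [0.4952, -0.2526, 0.2111]
tool_rot: [-3.141, 0.001, 0.252]
ft_force: [-1.0, 0.6, 0.0]
width: 0.0849
grip_force: 0.0
```

```bash
python3 - <<'E'
from h import *
from cell import manip,get_image
s=manip.state();g=get_image("wrist");pickle.dump((g,s),open("w1.pkl","wb"))
cv2.imwrite("pics/w1.png",g["color"][:,:,::-1]);print(s["t"],s["tool_pos"],s["tool_rot"])
# plan: look at ring: TCP above ring centre offset
mv(s,[.59,.075,.33],s["tool_rot"][2])
E
```

```text
1.65 [ 0.49519947 -0.25262501  0.21109772] [-3.14128497e+00  5.67697103e-04  2.51988417e-01]
shift cm [ 17.34 -29.37 -11.89] rot [-0.     0.001 -0.   ] n>= 6
```

View pics/w1.png

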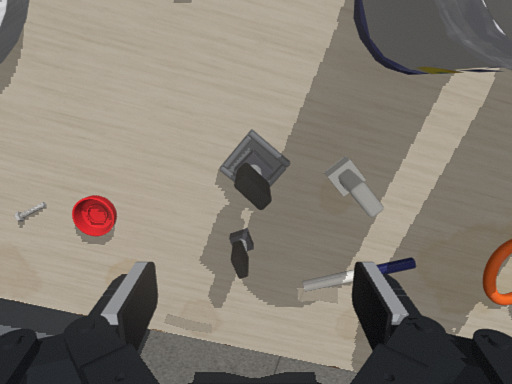

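The tray is at pixel (255,163) with the black key's handle leaning away at (254,187). The white look-alike is at (357,188) and the small black one at (240,253). Next, two wrist views of the ring.

>>> arm_command:
  rows:
    - [[8.5,3.1,-5.1,0,0,0,0],[8.5,3.1,-5.1,0,0,0,0],[8.5,3.1,-5.1,0,0,0,0],[8.5,3.1,-5.1,0,0,0,0],[8.5,3.1,-5.1,0,0,0,0],[8.5,1.5,-2,0,0,0,0],[8.5,0,0,0,0,0,0],[8.5,0,0,0,0,0,0]]

```text
t: 2.7
tool_pos: [0.5914, 0.0547, 0.2113]
tool_rot: [3.141, 0.0, 0.25]
ft_force: [-0.6, -0.3, 0.9]
width: 0.0851
grip_force: 0.0
```

```bash
python3 - <<'E'
from h import *
from cell import manip,get_image
s=manip.state();g=get_image("wrist");pickle.dump((g,s),open("w2.pkl","wb"))
cv2.imwrite("pics/w2.png",g["color"][:,:,::-1]);print(s["t"],s["tool_pos"],s["tool_rot"],s["qpos"])
E
```

```text
2.7 [0.59135333 0.0546873  0.21132993] [3.14135593e+00 3.95017820e-04 2.50184755e-01] [-1.06791562e-01  4.72237665e-01  1.20470316e+00 -3.61865561e-04
  1.46493923e+00  1.21385825e+00]
```

>>> arm_command:
  rows:
    - [[8.5,-4,4,0,0,0,0],[8.5,-4,4,0,0,0,0],[8.5,0,0,0,0,0,0],[8.5,0,0,0,0,0,0]]

```text
t: 3.25
tool_pos: [0.5341, -0.042, 0.2116]
tool_rot: [3.141, -0.001, 0.25]
ft_force: [-0.0, -0.2, -0.2]
width: 0.0853
grip_force: 0.0
```

```bash
python3 - <<'E'
from h import *
from cell import manip,get_image
s=manip.state();g=get_image("wrist");pickle.dump((g,s),open("w3.pkl","wb"))
cv2.imwrite("pics/w3.png",g["color"][:,:,::-1]);print(s["t"],s["tool_pos"],s["tool_rot"])
g2=pickle.load(open("w2.pkl","rb"))[0]
h=lambda g:g["color"][:,:,::-1][:300,56:456]
cv2.imwrite("pics/c2.png",np.hstack([h(g2),h(g)]))
# move to beside the key: camera directly above it (TCP behind by 8cm along tool x)
mv(s,[.495-.06,-.2526,.211],s["tool_rot"][2])
E
```

```text
3.25 [ 0.53406779 -0.04198681  0.21160717] [ 3.14147083e+00 -6.02899925e-04  2.49915079e-01]
shift cm [-14.81  17.96   0.05] rot [ 0.    -0.001 -0.   ] n>= 4
```

View pics/c2.png

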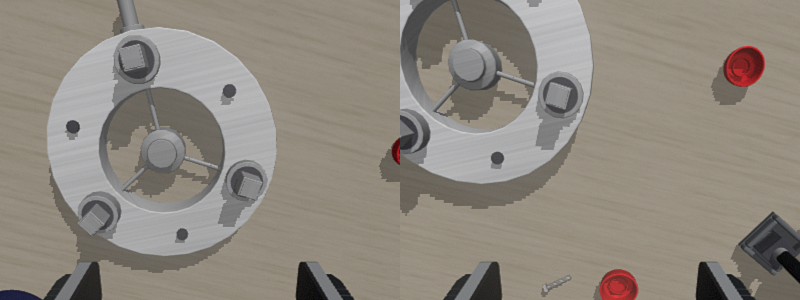

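View w2 (left crop, +56 px) shows the ring centre at about (162,145), port at the top (128,10), nipple 1 (134,58), nipple 2 (245,184) and nipple 3 (98,215). View w3 (right crop) shows nipple 2 at (561,95) and the tray at the right. I'll fit the ring circle and triangulate, and go back for a second key view.

>>> arm_command:
  rows:
    - [[8.5,-3.7,4.5,0,0,0,0],[8.5,-3.7,4.5,0,0,0,0],[8.5,-3.7,4.5,0,0,0,0],[8.5,-3.7,4.5,0,0,0,0],[8.5,0,0,0,0,0,0],[8.5,0,0,0,0,0,0]]

```text
t: 4.05
tool_pos: [0.4361, -0.2517, 0.2112]
tool_rot: [-3.141, -0.0, 0.252]
ft_force: [0.1, 0.1, -0.3]
width: 0.0851
grip_force: 0.0
```

```bash
python3 - <<'E'
from h import *
from cell import manip,get_image
from scipy.optimize import least_squares
s=manip.state();g=get_image("wrist");pickle.dump((g,s),open("w4.pkl","wb"))
print(s["t"],s["tool_pos"],s["tool_rot"])
W={i:pickle.load(open(f"w{i}.pkl","rb")) for i in(1,2,3,4)}
C={i:cam(*W[i]) for i in W}
a=W[2][0]["color"].astype(int)
sat=a.max(2)-a.min(2);m=((a.min(2)>140)&(sat<25)).astype(np.uint8);m=cv2.morphologyEx(m,cv2.MORPH_OPEN,np.ones((5,5)));
n,l,st,ce=cv2.connectedComponentsWithStats(m);k=1+np.argmax(st[1:,4]);print(st[k])
cnt=max(cv2.findContours((l==k).astype(np.uint8),cv2.RETR_EXTERNAL,cv2.CHAIN_APPROX_NONE)[0],key=len)[:,0]+0.
P=np.array([atz(C[2],p,.03)[:2] for p in cnt])
f=least_squares(lambda v:np.hypot(*(P-v[:2]).T)-v[2],[.6,.09,.11],loss="soft_l1",f_scale=.001);print("ring",f.x,np.median(abs(f.fun)))
n2=[(245+56,184),(561-400+56,95)]
print("n2 tri",tri([C[2],C[3]],n2))
for z in(.06,.066,.074):
  q=[atz(C[2],p,z)[:2] for p in((190,58),(301,184),(154,215))];c=f.x[:2]
  print(z,[(np.hypot(*(x-c)).round(4),np.arctan2(*(x-c)[::-1]).round(3)) for x in q])
print("port",[np.arctan2(*(atz(C[2],(184,10),.015)[:2]-f.x[:2])[::-1])])
c=lambda i,u,v,w:cv2.resize(W[i][0]["color"][v:v+w,u:u+w,::-1],(400,400),interpolation=cv2.INTER_CUBIC)
u=proj(C[4],[.495,-.2526,.05]);print(u);u0,v0=(u-40).astype(int);print(u0,v0)
cv2.imwrite("pics/c3.png",np.hstack([c(1,215,125,90),c(4,u0,v0,80)]))
E
```

```text
4.05 [ 0.43611109 -0.25174146  0.21120384] [-3.14112564e+00 -1.06455508e-04  2.52404668e-01]
[  103    27   230   229 22479]
ring [0.60789258 0.0962667  0.09714981] 0.015320416906526364
n2 tri [0.59214175 0.00857729 0.03950839]
0.06 [(np.float64(0.0739), np.float64(0.462)), (np.float64(0.0834), np.float64(-1.716)), (np.float64(0.0836), np.float64(2.648))]
0.066 [(np.float64(0.0734), np.float64(0.45)), (np.float64(0.082), np.float64(-1.7)), (np.float64(0.0806), np.float64(2.645))]
0.074 [(np.float64(0.0726), np.float64(0.432)), (np.float64(0.0801), np.float64(-1.678)), (np.float64(0.0766), np.float64(2.641))]
port [np.float64(0.47593917181496753)]
[273.28507297 111.05640765]
233 71
```

View pics/c3.png

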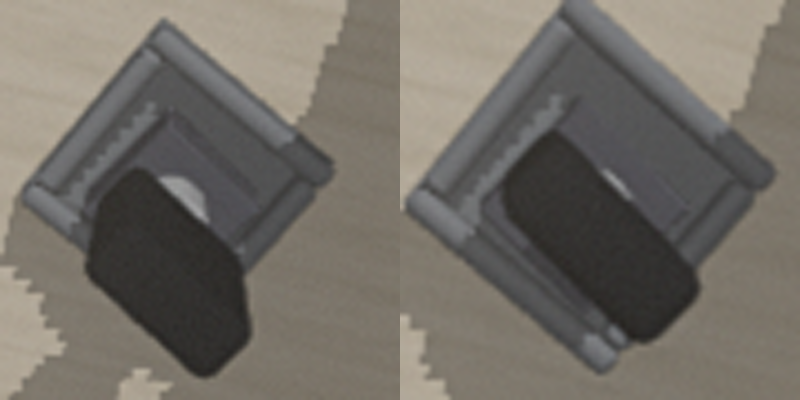

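The left crop shows the tray corners (163,20), (25,190), (333,170) with the handle leaning down-right. In the right crop the handle top face has corners (503,185), (555,132), (700,290), (645,343). The key stands in the tray with its flats along the tray walls.

```bash
cat > fit.py <<'E'
from h import *
from scipy.optimize import least_squares
W={i:pickle.load(open(f"w{i}.pkl","rb")) for i in(1,2,3,4)}
C={i:cam(*W[i]) for i in W}
def ringfit(i):
    a=W[i][0]["color"].astype(int)
    m=((a.min(2)>125)&(a.max(2)-a.min(2)<25)).astype(np.uint8);m[260:]=0
    m=cv2.morphologyEx(m,cv2.MORPH_OPEN,np.ones((5,5)))
    n,l,st,_=cv2.connectedComponentsWithStats(m);k=1+np.argmax(st[1:,4]);print(st[k])
    e=cv2.Canny((l==k).astype(np.uint8)*255,50,100);q=np.argwhere(e)[:,::-1]+0.
    q=q[(q[:,0]>2)&(q[:,0]<509)&(q[:,1]>2)&(q[:,1]<257)]
    P=np.array([atz(C[i],p,.03)[:2] for p in q])
    c0=np.array([.6,.088]);r=np.hypot(*(P-c0).T);P=P[(r>.1)&(r<.122)]
    f=least_squares(lambda v:np.hypot(*(P-v[:2]).T)-v[2],[.6,.09,.11],loss="soft_l1",f_scale=.0007);print("ring",i,f.x,np.median(abs(f.fun)),len(P));return f.x
E
python3 - <<'E'
from fit import *
c=ringfit(2)[:2];ringfit(3)
for z in(.06,.066,.074):
  q=[atz(C[2],p,z)[:2] for p in((190,58),(301,184),(154,215))]
  print(z,[(np.hypot(*(x-c)).round(4),np.arctan2(*(x-c)[::-1]).round(3)) for x in q])
print("port",[np.arctan2(*(atz(C[2],(184,10),.015)[:2]-c)[::-1])])
q4=lambda l:[(233+x/5,71+y/5) for x,y in l]
h=[atz(C[4],p,.095)[:2] for p in q4([(103,185),(155,132),(300,290),(245,343)])]
print("handle",np.mean(h,0),np.round(h,4).tolist(),[np.linalg.norm(h[i]-h[(i+1)%4]) for i in range(4)],"yaw long",np.arctan2(*(h[2]-h[1])[::-1]),np.arctan2(*(h[3]-h[0])[::-1]))
t4=q4([(165,-5),(8,200),(205,372),(372,180)]);t1=[(215+x*.225,125+y*.225) for x,y in[(163,20),(25,190),(333,170)]]
T=[atz(C[4],p,.016)[:2] for p in t4];print("tray4",np.mean(T,0),np.round(T,4).tolist())
T1=[atz(C[1],p,.016)[:2] for p in t1];print("tray1",(T1[1]+T1[2])/2,np.round(T1,4).tolist())
print("corner heights",[tri([C[1],C[4]],[t1[k],t4[j]])[2] for k,j in((0,0),(1,1),(2,3))])
print("handle bottom-in-image corner tri",tri([C[1],C[4]],[(215+205*.225,125+376*.225),q4([(245,343)])[0]]),tri([C[1],C[4]],[(215+250*.225,125+325*.225),q4([(300,290)])[0]]))
E
```

```text
[   98     0   306   256 28205]
ring 2 [0.59980933 0.092818   0.10994193] 0.0015676245860019589 1054
[    0     0   500   257 61989]
ring 3 [0.60026249 0.09280986 0.11063969] 0.0018956060923781132 694
0.06 [(np.float64(0.0827), np.float64(0.456)), (np.float64(0.0792), np.float64(-1.621)), (np.float64(0.0785), np.float64(2.56))]
0.066 [(np.float64(0.0821), np.float64(0.445)), (np.float64(0.0779), np.float64(-1.603)), (np.float64(0.0755), np.float64(2.554))]
0.074 [(np.float64(0.0814), np.float64(0.429)), (np.float64(0.0762), np.float64(-1.577)), (np.float64(0.0715), np.float64(2.545))]
port [np.float64(0.47088208930721165)]
handle [ 0.49237904 -0.25088759] [[0.4962, -0.2349], [0.5053, -0.2403], [0.4888, -0.2671], [0.4792, -0.2613]] [np.float64(0.010599612811538593), np.float64(0.03143484223992323), np.float64(0.01123129757988028), np.float64(0.03143634326213929)] yaw long -2.1235540506158856 -2.143652914387808
tray4 [ 0.49416499 -0.25196924] [[0.5269, -0.2387], [0.4838, -0.2191], [0.4613, -0.2645], [0.5047, -0.2855]]
tray1 [ 0.49602477 -0.25249903] [[0.5299, -0.2402], [0.4851, -0.2193], [0.5069, -0.2857]]
corner heights [np.float64(-0.0019796673501788287), np.float64(0.008229214767016992), np.float64(0.0027577628982079134)]
handle bottom-in-image corner tri [ 0.4787078  -0.26170407  0.09141715] [ 0.48771203 -0.26844545  0.0833079 ]
```

```bash
python3 - <<'E'
from fit import *
c=lambda i,u,v:cv2.resize(W[i][0]["color"][v:v+60,u:u+60,::-1],(400,300)[:1]*1+(300,),interpolation=cv2.INTER_CUBIC) if 0 else cv2.resize(W[i][0]["color"][v:v+60,u:u+80,::-1],(400,300),interpolation=cv2.INTER_CUBIC)
cv2.imwrite("pics/c4.png",np.vstack([np.hstack([c(2,150,25),c(2,260,155)]),np.hstack([c(2,115,185),c(3,175,65)])]))
E
```

```text
(no output)
```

View pics/c4.png

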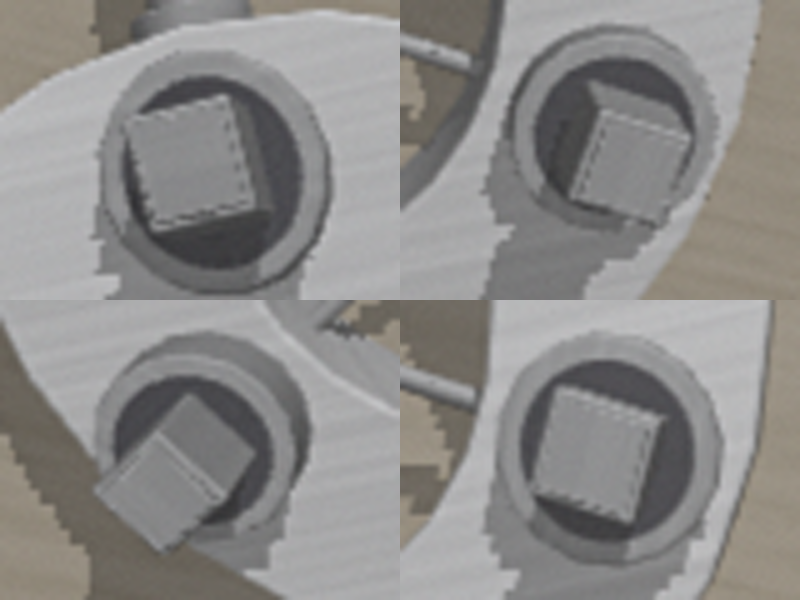

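Crops show the narrowed head tops. In w2, nipple 1 is centred at (188.0,57.6), nipple 2 at (306.4,188) and nipple 3 at (147,223.4). In w3, nipple 2 is at (214.6,95.6).

```bash
cat > ring.py <<'E'
from fit import *
obs=[(2,0,(188,57.6)),(2,1,(306.4,188)),(2,2,(147,223.4)),(3,1,(214.6,95.6))]
def pt(v,k):
    a=v[2]-k*2*np.pi/3;return [v[0]+.085*np.cos(a),v[1]+.085*np.sin(a),v[3+k]]
def res(v):
    r=[]
    for i,k,p in obs: r+=list((proj(C[i],pt(v,k))-p))
    return np.array(r+list((v[:2]-[.6,.0928])/.002)+list((v[3:6]-.067)/.005))
if __name__=="__main__":
    f=least_squares(res,[.6,.093,.46,.067,.067,.067]);print(f.x.round(4),f.fun.round(1))
    for k in range(3):print(k+1,np.round(pt(f.x,k),4))
    a=lambda z,p,q:np.arctan2(*(atz(C[2],q,z)-atz(C[2],p,z))[:2][::-1])
    w=lambda u,v,x,y:(u+x/5,v+y/5)
    z=f.x[3:6]
    for n,zz,L in((1,z[0],[(150,25,127,122),(150,25,225,95),(150,25,250,208),(150,25,155,230)]),(2,z[1],[(260,155,205,108),(260,155,290,137),(260,155,260,222),(260,155,172,192)])):
        p=[w(*l) for l in L];print(n,[np.round(np.mod(a(zz,p[i],p[(i+1)%4]),np.pi/2),3) for i in range(4)])
    print("n2 expected mod",np.mod(f.x[2]-2*np.pi/3,np.pi/2))
    d=pickle.load(open("d0.pkl","rb"))
    for n in("top","scene"):print(n,[proj(cam(d[n][0]),pt(f.x,k)).round(1) for k in range(3)])
E
python3 ring.py; python3 -c "
from h import *
from cell import manip
s=manip.state();print(s['qpos']);mv(s,[.4935,-.2515,.16],.252)"
```

```text
[0.5985 0.0925 0.4654 0.063  0.0611 0.0665] [-0.4 -0.8  0.5  0.4  0.2  0.2 -0.2  0.2 -0.8 -0.1 -0.8 -1.2 -0.1]
1 [0.6744 0.1307 0.063 ]
2 [0.5935 0.0077 0.0611]
3 [0.5275 0.1392 0.0665]
1 [np.float64(0.494), np.float64(0.433), np.float64(0.46), np.float64(0.455)]
2 [np.float64(1.485), np.float64(1.546), np.float64(1.48), np.float64(1.495)]
n2 expected mod 1.5126319109626363
top [array([175.7, 127.5]), array([232.3, 165.4]), array([168.9, 195.3])]
scene [array([157.2, 213.9]), array([218.7, 203.2]), array([200.5, 241.6])]
[-7.58315046e-01  3.16030216e-01  1.45848078e+00  2.75233718e-04
  1.36729221e+00  5.58995871e-01]
shift cm [5.53 1.45 5.13] rot [-0.    -0.     0.001] n>= 2
```

>>> arm_command:
  rows:
    - [[5,2.75,0.7,0,0,0,0],[5,2.75,0.7,0,0,0,0],[5,0,0,0,0,0,-0.152],[5,0,0,0,0,0,-0.152],[5,0,0,0,0,0,-0.152],[5,0,0,0,0,0,-0.152],[5,0,0,0,0,0,-0.152],[5,0,0,0,0,0,0],[5,0,0,0,0,0,0]]

```text
t: 5.22
tool_pos: [0.4928, -0.2514, 0.2113]
tool_rot: [-3.142, -0.0, 1.01]
ft_force: [0.8, -0.8, -0.0]
width: 0.05
grip_force: 0.0
```

```bash
python3 - <<'E'
from h import *
from cell import manip,get_image
s=manip.state();g=get_image("wrist");pickle.dump((g,s),open("w5.pkl","wb"));c=cam(g,s)
print(s["t"],s["tool_pos"],s["tool_rot"])
u=proj(c,[.4935,-.2515,.05]);u0,v0=(u-[50,40]).astype(int);print(u,u0,v0)
a=g["color"][v0:v0+80,u0:u0+100]
m=(a.max(2)<60).astype(np.uint8);q=np.argwhere(m)[:,::-1].astype(np.int32)
n,l,st,ce=cv2.connectedComponentsWithStats(m);k=1+np.argmax(st[1:,4]);q=np.argwhere(l==k)[:,::-1].astype(np.int32)
print(st[k],cv2.minAreaRect(q))
cv2.imwrite("pics/c5.png",np.hstack([cv2.resize(a[:,:,::-1],(400,320),interpolation=cv2.INTER_CUBIC),cv2.resize(g["color"][:,:,::-1],(400,320))]))
E
```

```text
5.225 [ 0.49278341 -0.25143007  0.21132427] [-3.14156459e+00 -3.50530207e-05  1.01035855e+00]
[256.33390251 175.36761219] 206 135
[ 39  24  19  50 807] ((48.0, 48.5), (49.0, 18.0), 90.0)
```

View pics/c5.png

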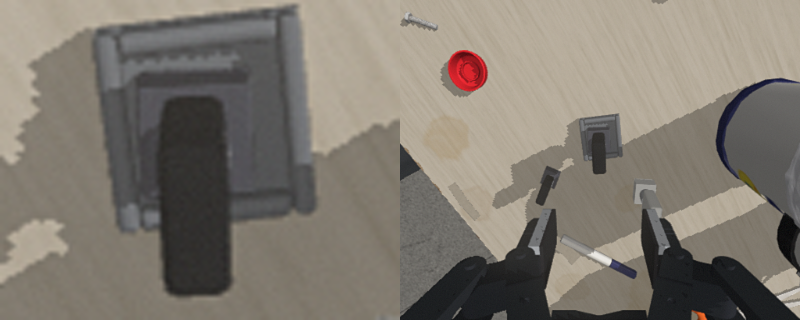

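Aligned at yaw 1.01: the handle is upright in the picture with its silhouette at crop x 159–231, y 97–296, and the fingers straddle it.

```bash
python3 - <<'E'
from h import *
g,s=pickle.load(open("w5.pkl","rb"));c=cam(g,s)
R=Ro.from_euler("xyz",s["tool_rot"]).as_matrix()
f=lambda u,v,z:(R.T@(atz(c,(206+u/4,135+v/4),z)-s["tool_pos"])*1000).round(1)[:2]
print("top near edge (-16)",f(195,296,.095),"handle low far edge(+16)",f(195,97,.045),"box top far edge(+14)",f(193,73,.027))
print("box l/r at top",f(135,75,.027),f(252,75,.027))
print("tray l/r far",f(97,27,.016),f(297,8,.016),"near",f(125,230,.016),f(310,213,.016))
E
```

```text
top near edge (-16) [-15.7  -0.9] handle low far edge(+16) [14.2 -0.8] box top far edge(+14) [16.2 -1.2]
box l/r at top [ 15.7 -15.2] [15.7 13. ]
tray l/r far [ 25.5 -24.8] [30.1 24.3] near [-26.9 -18.8] [-22.4  28.8]
```

>>> arm_command:
  rows:
    - [[5,0,-0.08,4.5,0,0,0],[5,0,0,4.5,0,0,0],[5,0,0,4.5,0,0,0],[5,0,0,2.6,0,0,0],[5,0,0,0,0,0,0],[5,0,0,0,0,0,0],[0.5,0,0,0,0,0,0],[0.5,0,0,0,0,0,0],[0.5,0,0,0,0,0,0],[0.5,0,0,0,0,0,0],[0.5,0,0,0,0,0,0],[0.5,0,0,0,0,0,0]]
  force: 80

```text
t: 6.78
tool_pos: [0.492, -0.2521, 0.0512]
tool_rot: [3.14, 0.0, 1.012]
ft_force: [-1.1, 0.6, 6.5]
width: 0.0128
grip_force: 77.8
```

>>> arm_command:
  rows:
    - [[0.5,0,0,-4.3,0,0,0],[0.5,0,0,-4.3,0,0,0],[0.5,0,0,-4.3,0,0,0],[0.5,5.27,-0.6,0,0,0,0],[0.5,5.27,-0.6,0,0,0,0],[0.5,5.27,-0.6,0,0,0,0],[0.5,5.27,-0.6,0,0,0,0],[0.5,5.27,-0.6,0,0,0,0],[0.5,5.27,-0.6,0,0,0,0],[0.5,5.27,-0.6,0,0,0,0],[0.5,5.27,-0.6,0,0,0,0],[0.5,0,0,0,0,0,-0.171],[0.5,0,0,0,0,0,-0.171],[0.5,0,0,0,0,0,-0.171],[0.5,0,0,0,0,0,-0.171],[0.5,0,0,0,0,0,-0.171],[0.5,0,0,0,0,0,-0.171],[0.5,0,0,0,0,0,0],[0.5,0,0,0,0,0,0]]

```text
t: 9.15
tool_pos: [0.6745, 0.131, 0.1791]
tool_rot: [-3.141, -0.0, 2.034]
ft_force: [-0.4, -0.3, -1.6]
width: 0.0135
grip_force: 79.1
```

```bash
python3 - <<'E'
from h import *
from cell import manip,get_image
s=manip.state();g=get_image("wrist");pickle.dump((g,s),open("w6.pkl","wb"));c=cam(g,s)
g2=get_image("scene");pickle.dump(g2,open("s6.pkl","wb"))
print(s["t"],s["tool_pos"],s["tool_rot"],s["qpos"],s["ft_force"],s["moment"],s["width"])
mv(s,[.6744,.1307,.181],2.036)
print("n1 px",proj(c,[.6744,.1307,.063]),"key bottom px",proj(c,s["tool_pos"]-[0,0,.045]))
cv2.imwrite("pics/c6.png",np.hstack([g["color"][0:300,56:456,::-1],cv2.resize(g2["color"][130:280,100:300,::-1],(400,300),interpolation=cv2.INTER_CUBIC)]))
E
```

```text
9.15 [0.67448521 0.13102432 0.17911527] [-3.14113856e+00 -2.09354671e-04  2.03444512e+00] [ 2.00159737e-02  6.63140222e-01  9.47100559e-01 -5.82244403e-06
  1.53185187e+00 -4.43632635e-01] [-0.39376937 -0.29126682 -1.63823378] [-0.03168847 -0.01877193 -0.01636259] 0.013533281874504092
shift cm [-0.03 -0.02 -0.19] rot [-0.    -0.    -0.002] n>= 1
n1 px [255.16460404 192.06061597] key bottom px [255.83361101 228.04973536]
```

View pics/c6.png

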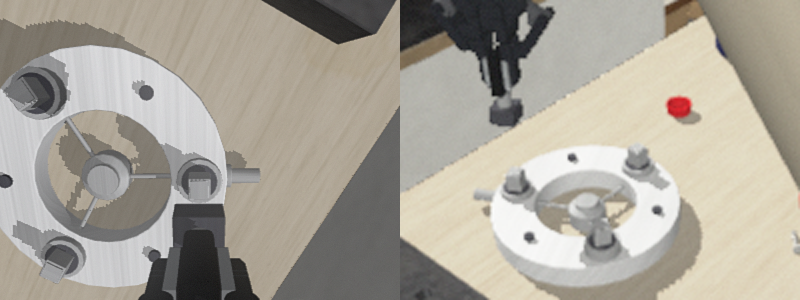

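The held key's box edge is at crop row 205, columns 173–224, directly below nipple 1's head at (199,188). The scene crop shows the key upright above the ring. I'll compare precise edges.

```bash
python3 - <<'E'
from h import *
g,s=pickle.load(open("w6.pkl","rb"));c=cam(g,s);a=g["color"].astype(int).mean(2)
R=Ro.from_euler("xyz",s["tool_rot"]).as_matrix()
T=lambda p:np.array(s["tool_pos"])+R@np.array(p)/1000
print("col profile 250-260 rows 150-250",a[150:250,248:263].mean(1).astype(int).tolist())
print("row 215:",a[212:218,215:300].mean(0).astype(int).tolist())
print("row 192:",a[186:196,225:285].mean(0).astype(int).tolist())
for p in([14,-14,45],[14,14,45],[14,0,24]):print(p,proj(c,T(p)))
for z in(.058,.063,.068):
  print(z,[proj(c,[.6744+dx*np.cos(2.034),.1307+dx*np.sin(2.034),z]).round(1).tolist() for dx in(-.0075,0,.0075)],[proj(c,[.6744+dx*np.sin(2.034),.1307-dx*np.cos(2.034),z])[0].round(1) for dx in(-.0075,.0075)])
E
```

```text
col profile 250-260 rows 150-250 [207, 207, 200, 192, 182, 174, 168, 156, 116, 102, 142, 167, 165, 160, 139, 99, 82, 80, 79, 79, 77, 78, 97, 96, 95, 96, 95, 93, 99, 133, 129, 144, 161, 161, 160, 160, 160, 160, 160, 159, 160, 160, 160, 160, 160, 159, 159, 160, 161, 156, 161, 164, 176, 159, 72, 59, 60, 60, 60, 61, 60, 61, 60, 60, 58, 59, 61, 72, 82, 84, 82, 79, 79, 80, 81, 78, 75, 77, 87, 75, 45, 43, 44, 43, 44, 43, 43, 43, 43, 41, 41, 42, 41, 41, 41, 40, 40, 41, 39, 39]
row 215: [111, 130, 160, 189, 204, 201, 200, 201, 203, 200, 197, 200, 198, 165, 76, 57, 61, 62, 61, 63, 63, 62, 62, 62, 61, 62, 61, 61, 61, 61, 61, 62, 61, 61, 61, 62, 62, 62, 62, 61, 61, 61, 61, 62, 62, 61, 62, 62, 62, 63, 62, 63, 62, 63, 62, 63, 62, 63, 64, 62, 63, 63, 63, 62, 64, 96, 152, 165, 163, 162, 163, 163, 165, 165, 166, 164, 164, 162, 162, 162, 162, 161, 161, 160, 161]
row 192: [116, 139, 189, 205, 205, 189, 180, 177, 167, 167, 174, 163, 159, 149, 132, 115, 106, 96, 89, 101, 137, 147, 157, 157, 158, 158, 158, 157, 158, 160, 161, 163, 162, 161, 162, 161, 159, 160, 165, 184, 162, 139, 98, 104, 114, 125, 143, 162, 172, 177, 184, 196, 202, 203, 204, 212, 200, 160, 154, 156]
[14, -14, 45] [231.69254446 205.89051991]
[14, 14, 45] [279.91742897 205.83058218]
[14, 0, 24] [255.99423055 219.60879151]
0.058 [[255.1, 199.0], [255.1, 190.2], [255.2, 181.2]] [np.float64(245.8), np.float64(264.5)]
0.063 [[255.2, 201.0], [255.2, 192.1], [255.2, 182.9]] [np.float64(245.7), np.float64(264.7)]
0.068 [[255.2, 203.1], [255.2, 194.0], [255.2, 184.7]] [np.float64(245.5), np.float64(264.8)]
```

>>> arm_command:
  rows:
    - [[0.5,-0.05,0.04,3,0,0,0],[0.5,0,0,2.7,0,0,0],[0.5,0,0,0.3,0,0,0],[0.5,0,0,0.3,0,0,0],[0.5,0,0,0,0,0,0]]

```text
t: 9.88
tool_pos: [0.6756, 0.1308, 0.1174]
tool_rot: [3.14, 0.001, 2.038]
ft_force: [0.4, 0.1, -1.3]
width: 0.0133
grip_force: 79.1
```

>>> arm_command:
  rows:
    - [[0.5,0,0,0.25,0,0,0],[0.5,0,0,0.25,0,0,0],[0.5,0,0,0,0,0,0]]

```text
t: 10.25
tool_pos: [0.6751, 0.1308, 0.1111]
tool_rot: [-3.141, -0.0, 2.038]
ft_force: [-1.1, 0.1, -2.1]
width: 0.0132
grip_force: 79.1
```

>>> arm_command:
  rows:
    - [[0.5,0,0,0.25,0,0,0],[0.5,0,0,0,0,0,0]]

```text
t: 10.5
tool_pos: [0.6751, 0.1308, 0.1085]
tool_rot: [-3.141, -0.0, 2.038]
ft_force: [-0.1, -0.3, -2.1]
width: 0.0132
grip_force: 79.1
```

>>> arm_command:
  rows:
    - [[0.5,0,0,0.25,0,0,0],[0.5,0,0,0,0,0,0]]

```text
t: 10.75
tool_pos: [0.6751, 0.1308, 0.106]
tool_rot: [-3.141, -0.0, 2.038]
ft_force: [-0.0, 0.4, -1.9]
width: 0.0133
grip_force: 79.1
```

>>> arm_command:
  rows:
    - [[0.5,0,0,0.25,0,0,0],[0.5,0,0,0,0,0,0]]

```text
t: 11.0
tool_pos: [0.6751, 0.1308, 0.1035]
tool_rot: [-3.141, -0.0, 2.038]
ft_force: [-0.1, 0.2, -1.6]
width: 0.013
grip_force: 79.1
```

>>> arm_command:
  rows:
    - [[0.5,0,0,0.25,0,0,0],[0.5,0,0,0,0,0,0]]

```text
t: 11.25
tool_pos: [0.6751, 0.1308, 0.1011]
tool_rot: [-3.141, -0.0, 2.038]
ft_force: [-0.0, -0.3, -1.9]
width: 0.0129
grip_force: 79.1
```

>>> arm_command:
  rows:
    - [[0.5,0,0,0.25,0,0,0],[0.5,0,0,0,0,0,0]]

```text
t: 11.5
tool_pos: [0.675, 0.1308, 0.0986]
tool_rot: [-3.141, -0.0, 2.038]
ft_force: [0.5, -0.6, -2.3]
width: 0.0131
grip_force: 79.1
```

>>> arm_command:
  rows:
    - [[0.5,0,0,0.25,0,0,0],[0.5,0,0,0,0,0,0]]

```text
t: 11.75
tool_pos: [0.6751, 0.1308, 0.096]
tool_rot: [-3.141, -0.0, 2.038]
ft_force: [-0.2, -0.4, -1.6]
width: 0.0127
grip_force: 79.1
```

>>> arm_command:
  rows:
    - [[0.5,0,0,0.2,0,0,0],[0.5,0,0,0,0,0,0]]

```text
t: 12.0
tool_pos: [0.6751, 0.1308, 0.0941]
tool_rot: [-3.141, -0.0, 2.038]
ft_force: [-0.7, -0.5, -1.7]
width: 0.013
grip_force: 79.1
```

>>> arm_command:
  rows:
    - [[0.5,0,0,0.2,0,0,0],[0.5,0,0,0,0,0,0]]

```text
t: 12.25
tool_pos: [0.6754, 0.1308, 0.0926]
tool_rot: [3.141, 0.0, 2.038]
ft_force: [-0.1, 0.6, 1.5]
width: 0.0131
grip_force: 79.3
```

>>> arm_command:
  rows:
    - [[0.5,0,0,0.2,0,0,0],[0.5,0,0,0,0,0,0]]

```text
t: 12.5
tool_pos: [0.6754, 0.1308, 0.0906]
tool_rot: [3.141, 0.0, 2.038]
ft_force: [-0.5, 0.4, 3.1]
width: 0.0131
grip_force: 79.6
```

>>> arm_command:
  rows:
    - [[0.5,0,0,0.2,0,0,0],[0.5,0,0,0.12,0,0,0],[0.5,0,0,0,0,0,0]]

```text
t: 12.88
tool_pos: [0.6754, 0.1308, 0.0876]
tool_rot: [3.141, 0.0, 2.038]
ft_force: [-0.7, 0.4, 6.7]
width: 0.0132
grip_force: 80.1
```

>>> arm_command:
  rows:
    - [[0.5,0,0,0,0,0,0.162],[0.5,0,0,0,0,0,0.162],[0.5,0,0,0,0,0,0.162],[0.5,0,0,0,0,0,0.162],[0.5,0,0,0,0,0,0]]

```text
t: 13.5
tool_pos: [0.6752, 0.1306, 0.0876]
tool_rot: [3.141, 0.0, 1.388]
ft_force: [-2.3, -0.9, 5.9]
width: 0.0132
grip_force: 80.3
```

```bash
python3 -c "
from cell import manip
s=manip.state();print(s['ft_force'],s['moment'],s['tool_rot'],s['tool_pos'])"
```

```text
[-2.26363799 -0.94223876  5.88989299] [-0.14855891  0.30534087 -0.01130111] [3.14115381e+00 2.43526773e-04 1.38798345e+00] [0.67522383 0.13060996 0.08757283]
```

>>> arm_command:
  rows:
    - [[0.5,0,0,0,0,0,0.162],[0.5,0,0,0,0,0,0.162],[0.5,0,0,0,0,0,0.162],[0.5,0,0,0,0,0,0.162],[0.5,0,0,0,0,0,0]]

```text
t: 14.12
tool_pos: [0.675, 0.1307, 0.0875]
tool_rot: [-3.142, 0.0, 0.74]
ft_force: [-2.1, -0.2, 6.2]
width: 0.0133
grip_force: 80.3
```

```bash
python3 -c "
from cell import manip
s=manip.state();print(s['ft_force'],s['moment'],s['tool_rot'],s['tool_pos'])"
```

```text
[-2.1107698  -0.21997395  6.15568009] [-0.11487368  0.45702637  0.02240974] [-3.14150735e+00  3.73237746e-04  7.39991200e-01] [0.67497246 0.13069608 0.08746777]
```

>>> arm_command:
  rows:
    - [[0.5,0,0,0,0,0,0.168],[0.5,0,0,0,0,0,0.168],[0.5,0,0,0,0,0,0],[0.5,0,0,-0.25,0,0,0],[0.5,0,0,-0.25,0,0,0],[0.5,0,0,0,0,0,0]]

```text
t: 14.88
tool_pos: [0.6749, 0.1308, 0.0919]
tool_rot: [-3.141, 0.001, 0.406]
ft_force: [-1.9, -0.3, 2.2]
width: 0.013
grip_force: 79.8
```

```bash
python3 -c "
from cell import manip
s=manip.state();print(s['ft_force'],s['moment'],s['tool_rot'],s['tool_pos'])"
```

```text
[-1.85354533 -0.27410212  2.1511837 ] [-0.03106522  0.38662574 -0.01307594] [-3.14126579e+00  7.89449158e-04  4.05856125e-01] [0.67488816 0.13079687 0.09190746]
```

>>> arm_command:
  rows:
    - [[0.5,0,0,-1.5,0,0,0],[0.5,0,0,-3,0,0,0],[0.5,0,0,-3.2,0,0,0],[0.5,0,0,0,0,0,0]]

```text
t: 15.38
tool_pos: [0.6763, 0.1308, 0.1722]
tool_rot: [3.139, -0.006, 0.406]
ft_force: [-0.5, 0.3, -2.5]
width: 0.0133
grip_force: 79.2
```

```bash
python3 - <<'E'
from h import *
from cell import manip,get_image
s=manip.state();g=get_image("wrist");pickle.dump((g,s),open("w7.pkl","wb"));c=cam(g,s)
print(s["t"],s["tool_pos"],s["tool_rot"],s["qpos"],s["ft_force"],s["moment"])
mv(s,[.5937,.0077,.168],s["tool_rot"][2])
E
```

```text
15.375 [0.67633132 0.13083649 0.17219494] [ 3.1393578  -0.00557437  0.40586865] [1.96715160e-02 6.67831937e-01 9.57946749e-01 2.94776118e-05
 1.50980836e+00 1.18460372e+00] [-0.47319905  0.3165076  -2.51367597] [-0.01038672  0.02914858  0.01055245]
shift cm [-12.46   8.05   0.37] rot [ 0.002 -0.006 -0.   ] n>= 3
```

>>> arm_command:
  rows:
    - [[0.5,-4.1,2.7,0,0,0,0],[0.5,-4.1,2.7,0,0,0,0],[0.5,-4.1,2.7,0,0,0,0],[0.5,0,0,0,0,0,-0.178],[0.5,0,0,0,0,0,-0.178],[0.5,0,0,0,0,0,-0.178],[0.5,0,0,0,0,0,-0.178],[0.5,0,0,0,0,0,-0.178],[0.5,0,0,0,0,0,-0.178],[0.5,0,0,0,0,0,-0.178],[0.5,0,0,0,0,0,-0.178],[0.5,0,0,0,0,0,-0.178],[0.5,0,0,0,0,0,-0.178],[0.5,0,0,0,0,0,-0.178],[0.5,0,0,0,0,0,-0.178],[0.5,0,0,0,0,0,-0.178],[0.5,0,0,0,0,0,-0.178],[0.5,0,0,0,0,0,-0.178],[0.5,0,0,0,0,0,0],[0.5,0,0,0,0,0,0]]

```text
t: 17.92
tool_pos: [0.5939, 0.0078, 0.1684]
tool_rot: [3.141, -0.001, 3.072]
ft_force: [-1.0, 0.0, -1.4]
width: 0.0129
grip_force: 79.1
```

```bash
python3 - <<'E'
from h import *
from cell import manip,get_image
s=manip.state();g=get_image("wrist");pickle.dump((g,s),open("w8.pkl","wb"));c=cam(g,s)
print(s["t"],s["tool_pos"],s["tool_rot"],s["qpos"],s["ft_force"],s["moment"])
mv(s,[.5937,.0077,.168],3.083)
g7,s7=pickle.load(open("w7.pkl","rb"));p7=proj(cam(g7,s7),[.6748,.1308,.0605]);p8=proj(c,[.5935,.0077,.061]);print(p7,p8)
f=lambda g,p:cv2.resize(cv2.copyMakeBorder(g["color"],60,60,60,60,0)[int(p[1]):int(p[1])+120,int(p[0])-10:int(p[0])+130,::-1],(400,343),interpolation=cv2.INTER_CUBIC)
cv2.imwrite("pics/c7.png",np.hstack([f(g7,p7),f(g,p8)]))
E
```

```text
17.925 [0.59387516 0.00784146 0.16837977] [ 3.14141531e+00 -1.32131663e-03  3.07234791e+00] [-1.85956311e-01  5.07093164e-01  1.27328909e+00  2.27691928e-05
  1.36254338e+00 -1.68751250e+00] [-1.0493938   0.02681687 -1.35962524] [ 0.0042827   0.01087172 -0.00234059]
shift cm [ 0.02 -0.02  0.04] rot [ 0.    -0.001 -0.011] n>= 1
[254.48703598 193.92827496] [253.67698509 195.15272109]
```

View pics/c7.png

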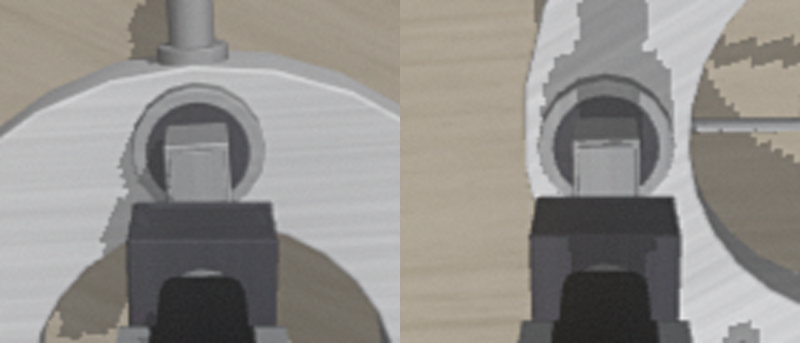

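Left crop: nipple 1's head sits square to the key again after its quarter turn. Right crop: nipple 2's head (575–640) is centred over the key's box (533–680). Descending on nipple 2.

>>> arm_command:
  rows:
    - [[0.5,0,0,2.5,0,0,-0.011],[0.5,0,0,2.3,0,0,0],[0.5,0,0,0.3,0,0,0],[0.5,0,0,0.2,0,0,0],[0.5,0,0,0,0,0,0]]

```text
t: 18.6
tool_pos: [0.5945, 0.0078, 0.1169]
tool_rot: [-3.141, 0.001, 3.086]
ft_force: [0.3, 0.9, -1.1]
width: 0.0132
grip_force: 79.1
```

>>> arm_command:
  rows:
    - [[0.5,0,0,0.25,0,0,0],[0.5,0,0,0.25,0,0,0],[0.5,0,0,0,0,0,0]]

```text
t: 18.98
tool_pos: [0.594, 0.0078, 0.1109]
tool_rot: [3.142, -0.0, 3.087]
ft_force: [-0.3, 0.7, -1.7]
width: 0.0132
grip_force: 79.1
```

>>> arm_command:
  rows:
    - [[0.5,0,0,0.25,0,0,0],[0.5,0,0,0.2,0,0,0],[0.5,0,0,0,0,0,0]]

```text
t: 19.35
tool_pos: [0.594, 0.0078, 0.1064]
tool_rot: [3.142, -0.0, 3.087]
ft_force: [-0.4, 0.0, -1.3]
width: 0.0132
grip_force: 79.1
```

>>> arm_command:
  rows:
    - [[0.5,0,0,0.25,0,0,0],[0.5,0,0,0.2,0,0,0],[0.5,0,0,0,0,0,0]]

```text
t: 19.73
tool_pos: [0.594, 0.0078, 0.1019]
tool_rot: [3.142, -0.0, 3.087]
ft_force: [-0.6, 0.2, -1.4]
width: 0.0131
grip_force: 79.1
```

>>> arm_command:
  rows:
    - [[0.5,0,0,0.25,0,0,0],[0.5,0,0,0.2,0,0,0],[0.5,0,0,0,0,0,0]]

```text
t: 20.1
tool_pos: [0.5941, 0.0078, 0.0974]
tool_rot: [3.142, -0.0, 3.087]
ft_force: [0.7, 0.2, -1.6]
width: 0.0127
grip_force: 79.1
```

>>> arm_command:
  rows:
    - [[0.5,0,0,0.2,0,0,0],[0.5,0,0,0,0,0,0]]

```text
t: 20.35
tool_pos: [0.5941, 0.0078, 0.0955]
tool_rot: [3.142, -0.0, 3.087]
ft_force: [-1.2, -1.1, -1.1]
width: 0.0133
grip_force: 79.1
```

>>> arm_command:
  rows:
    - [[0.5,0,0,0.2,0,0,0],[0.5,0,0,0,0,0,0]]

```text
t: 20.6
tool_pos: [0.5943, 0.0078, 0.0939]
tool_rot: [-3.142, 0.001, 3.087]
ft_force: [-0.3, 0.8, 1.5]
width: 0.013
grip_force: 79.3
```

>>> arm_command:
  rows:
    - [[0.5,0,0,0.2,0,0,0],[0.5,0,0,0.2,0,0,0],[0.5,0,0,0.12,0,0,0],[0.5,0,0,0,0,0,0]]

```text
t: 21.1
tool_pos: [0.5944, 0.0078, 0.0889]
tool_rot: [-3.141, 0.001, 3.087]
ft_force: [-1.7, 0.3, 6.3]
width: 0.0131
grip_force: 80.0
```

>>> arm_command:
  rows:
    - [[0.5,0,0,0,0,0,0.162],[0.5,0,0,0,0,0,0.162],[0.5,0,0,0,0,0,0.162],[0.5,0,0,0,0,0,0.162],[0.5,0,0,0,0,0,0.162],[0.5,0,0,0,0,0,0]]

```text
t: 21.85
tool_pos: [0.5946, 0.0077, 0.089]
tool_rot: [3.141, 0.001, 2.275]
ft_force: [0.1, -0.3, 6.6]
width: 0.0127
grip_force: 80.3
```

>>> arm_command:
  rows:
    - [[0.5,0,0,0,0,0,0.171],[0.5,0,0,0,0,0,0.171],[0.5,0,0,0,0,0,0.171],[0.5,0,0,0,0,0,0.171],[0.5,0,0,0,0,0,0.171],[0.5,0,0,0,0,0,0.171],[0.5,0,0,0,0,0,0.171],[0.5,0,0,0,0,0,0]]

```text
t: 22.85
tool_pos: [0.5942, 0.0076, 0.0889]
tool_rot: [3.141, 0.0, 1.078]
ft_force: [-1.9, -0.3, 6.1]
width: 0.0129
grip_force: 80.3
```

>>> arm_command:
  rows:
    - [[0.5,0,0,0,0,0,0.171],[0.5,0,0,0,0,0,0.171],[0.5,0,0,0,0,0,0.171],[0.5,0,0,0,0,0,0.171],[0.5,0,0,0,0,0,0.171],[0.5,0,0,0,0,0,0.171],[0.5,0,0,0,0,0,0.171],[0.5,0,0,0,0,0,0]]

```text
t: 23.85
tool_pos: [0.594, 0.0079, 0.0888]
tool_rot: [-3.141, 0.0, -0.119]
ft_force: [-1.9, 1.4, 6.7]
width: 0.0131
grip_force: 80.3
```

>>> arm_command:
  rows:
    - [[0.5,0,0,-0.25,0,0,0],[0.5,0,0,-0.25,0,0,0],[0.5,0,0,0,0,0,0],[0.5,0,0,-1.5,0,0,0],[0.5,0,0,-3,0,0,0],[0.5,0,0,-3.1,0,0,0],[0.5,0,0,0,0,0,0]]

```text
t: 24.72
tool_pos: [0.5952, 0.0075, 0.172]
tool_rot: [3.141, -0.005, -0.117]
ft_force: [-0.2, 0.5, -1.7]
width: 0.0131
grip_force: 79.2
```

```bash
python3 - <<'E'
from h import *
from cell import manip,get_image
s=manip.state();g=get_image("wrist");pickle.dump((g,s),open("w9.pkl","wb"));c=cam(g,s)
print(s["t"],s["tool_pos"],s["tool_rot"],s["ft_force"],s["moment"])
E
```

```text
24.725 [0.5951824  0.00754179 0.17197474] [ 3.14108701 -0.00526648 -0.11718219] [-0.18116782  0.54386289 -1.65717679] [ 0.01127666 -0.00835958  0.04220851]
```

>>> arm_command:
  rows:
    - [[0.5,0,0,0,0,0,-0.1616],[0.5,0,0,0,0,0,-0.1616],[0.5,0,0,0,0,0,-0.1616],[0.5,0,0,0,0,0,-0.1616],[0.5,0,0,0,0,0,-0.1616],[0.5,0,0,0,0,0,-0.1616],[0.5,0,0,0,0,0,-0.1616],[0.5,-5.5,1.03,0,0,0,0],[0.5,-5.5,1.03,0,0,0,0],[0.5,-5.5,1.03,0,0,0,0],[0.5,-5.5,1.03,0,0,0,0],[0.5,-5.5,1.03,0,0,0,0],[0.5,0,0,0,0,0,0],[0.5,0,0,0,0,0,0]]

```text
t: 26.52
tool_pos: [0.4922, -0.2524, 0.1684]
tool_rot: [-3.139, -0.001, 1.014]
ft_force: [-0.0, 0.2, -2.4]
width: 0.0133
grip_force: 79.1
```

```bash
python3 - <<'E'
from h import *
from cell import manip,get_image
s=manip.state();g=get_image("wrist");pickle.dump((g,s),open("w10.pkl","wb"));c=cam(g,s)
print(s["t"],s["tool_pos"],s["tool_rot"],s["ft_force"],s["moment"])
mv(s,[.492,-.2521,.0515],1.012)
g7,s7=pickle.load(open("w9.pkl","rb"));p7=proj(cam(g7,s7),[.5940,.0078,.061]);p8=proj(c,[.494,-.2515,.016]);print(p7,p8)
f=lambda g,p:cv2.resize(cv2.copyMakeBorder(g["color"],60,60,60,60,0)[int(p[1]):int(p[1])+120,int(p[0])-10:int(p[0])+130,::-1],(400,343),interpolation=cv2.INTER_CUBIC)
cv2.imwrite("pics/c9.png",np.hstack([f(g7,p7),f(g,p8)]))
E
```

```text
26.525 [ 0.4921815  -0.25244871  0.16835123] [-3.13941520e+00 -5.57743491e-04  1.01354467e+00] [-0.01994346  0.19657248 -2.36234696] [ 0.02101058 -0.03679631  0.04318724]
shift cm [ 1.000e-02 -1.000e-02  1.169e+01] rot [-0.002 -0.001  0.002] n>= 2
[254.66064147 193.51819807] [257.21928011 176.47804173]
```

View pics/c9.png

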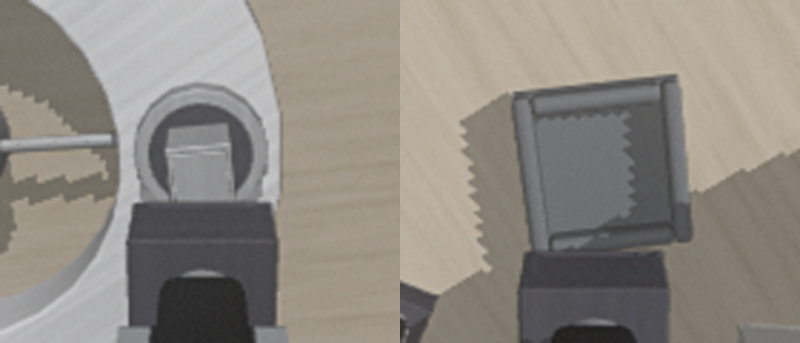

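Nipple 2's head (left crop, 165–232) is square after two quarter turns. The empty tray (right crop, 515–690) lies under the key path. Setting the key down.

>>> arm_command:
  rows:
    - [[0.5,0.1,0.15,4.5,0,0,0],[0.5,0,0,4.5,0,0,0],[0.5,0,0,1.8,0,0,0],[0.5,0,0,0.4,0,0,0],[0.5,0,0,0.3,0,0,0],[0.5,0,0,0,0,0,0],[0.5,0,0,0,0,0,0]]

```text
t: 27.45
tool_pos: [0.4946, -0.2529, 0.0551]
tool_rot: [3.14, 0.0, 1.014]
ft_force: [-0.2, 0.3, -1.5]
width: 0.013
grip_force: 79.0
```

>>> arm_command:
  rows:
    - [[0.5,0,0,0.2,0,0,0],[0.5,0,0,0,0,0,0]]

```text
t: 27.7
tool_pos: [0.4943, -0.2528, 0.0524]
tool_rot: [-3.141, -0.0, 1.014]
ft_force: [-0.1, -0.4, -2.1]
width: 0.0131
grip_force: 79.0
```

>>> arm_command:
  rows:
    - [[0.5,0,0,0.1,0,0,0],[0.5,0,0,0,0,0,0]]

```text
t: 27.95
tool_pos: [0.4943, -0.2528, 0.0514]
tool_rot: [3.142, -0.0, 1.014]
ft_force: [-0.1, -0.3, -1.4]
width: 0.0131
grip_force: 79.3
```

>>> arm_command:
  rows:
    - [[0.5,0,0,0.05,0,0,0],[0.5,0,0,0,0,0,0]]

```text
t: 28.2
tool_pos: [0.4944, -0.2529, 0.0513]
tool_rot: [3.141, 0.0, 1.014]
ft_force: [-1.0, 0.5, 4.5]
width: 0.0128
grip_force: 80.0
```

>>> arm_command:
  rows:
    - [[2,0,0,0,0,0,0],[2.5,0,0,0,0,0,0],[3.5,0,0,0,0,0,0],[5,0,0,0,0,0,0],[5,0,0,0,0,0,0],[5,0,0,0,0,0,0],[5,0,0,-1,0,0,0],[5,0,0,-3,0,0,0],[5,0,0,-6,0,0,0],[5,0,0,-6,0,0,0],[5,0,0,0,0,0,0],[5,0,0,0,0,0,0]]

```text
t: 29.7
tool_pos: [0.494, -0.2526, 0.2108]
tool_rot: [-3.141, -0.0, 1.014]
ft_force: [0.3, 0.6, -0.6]
width: 0.0501
grip_force: 0.0
```

```bash
python3 - <<'E'
from h import *
from cell import manip,get_image
s=manip.state();print(s["t"],s["tool_pos"])
a=get_image("top")["color"];b=get_image("scene")["color"];w=get_image("wrist")["color"]
c=lambda im,x,y,w,h:cv2.resize(im[y:y+h,x:x+w,::-1],(400,300),interpolation=cv2.INTER_CUBIC)
cv2.imwrite("pics/end.png",np.vstack([np.hstack([c(a,135,105,120,90),c(b,130,190,120,90)]),np.hstack([c(w,150,90,200,150),c(b,250,120,160,120)])]))
E
```

```text
29.7 [ 0.49402659 -0.25258612  0.21082562]
```

View pics/end.png

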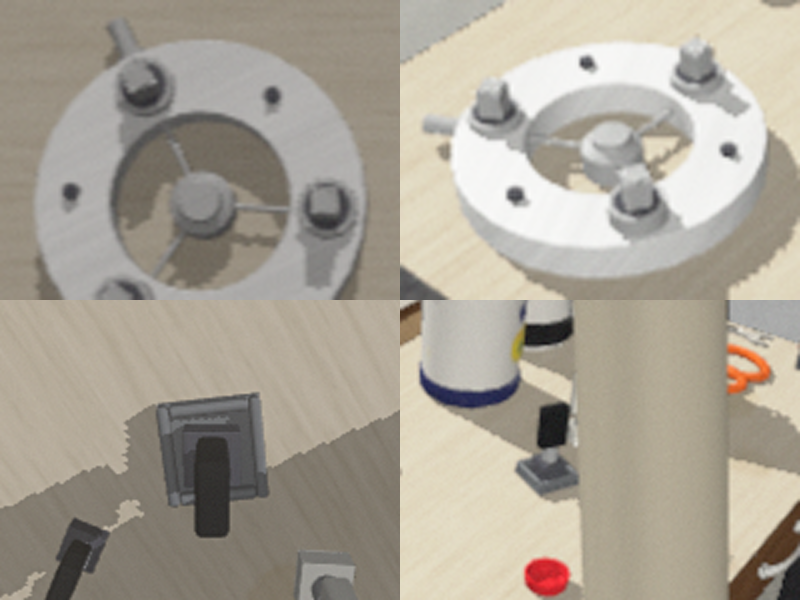

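All heads are up and square to the ring, and the key stands upright in its tray at (212,450). Handing in.

```bash
python3 -c "
from cell import manip
print(manip.close_job())"
```

```text
the job is handed in; nothing more can be done
None
```

I handed the job in at about 30 s: nipple 1 turned one quarter clockwise, then nipple 2 turned two quarters clockwise, nipple 3 left alone, and the key back upright in its rest; the final pictures show all heads up and square, and net press readings stayed under about 9 N.

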